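# Lock the castle nut on the capsule machine's spindle head

### The job

Tighten the castle nut on the spindle head: turn it clockwise (seen from above), never back, only as far as its next slot in line with the cross hole, where the sprung lock pin drops into the slot. Stop there without forcing the nut against the pin, then gently push the pin's red knob fully home so that the pin goes through slot and cross hole, and let go. Leave the tin, the spanner and the tape where they are.

Things in the scene. Friction and masses are not known exactly. Their poses are not given: they have to be found in the camera images.
- stand: fixed blue stand of the spindle head; origin at table height on the spindle's upright axis, z up. The lock pin comes from the -x side and points along +x at the axis. Blue housing 84 mm across, top 63 mm above the table; base plate 150 x 100 x 12 mm with 6 mm screw heads. The blue bracket that guides the pin: x = -64 to -36 mm, 30 mm wide, 125 mm high, brass sleeve to x = -30 mm
- nut_mid (a point): centre of the castle nut's knurled round steel body, 93 mm above the table on the spindle axis; does not turn with the nut, its axes are the stand's. Body 46 mm across, from 80 to 106 mm above the table, with a free neck 34 mm across (brass washer 42 mm) down to 63 mm. Grip it across; the fingers turn with it, so keep them off the bracket on the -x side
- crown_mid (a point): centre of the nut's crown, 113 mm above the table on the spindle axis, level with the pin; does not turn, axes as the stand's. The crown is 42 mm across, from 106 to 120 mm above the table, with six open slots 9 mm wide, one every 60 degrees. The spindle end inside it reaches 125 mm; its cross hole runs along x, in line with the pin
- nut (a joint): rad the nut has been turned clockwise seen from above (tightening); 0 at the start. Friction torque about 0.2 N m while it turns; it stays where left. Where the slots stand at the start is not measured: see or feel it; the next one comes to the pin within 0.25 to 0.80 rad. With the pin dropped in there is about 0.1 rad of play; turning on from there loads the pin, which bends at 25 N (0.4 N m)
- lock_pin (a joint): m the pin has moved towards the spindle. 0.001 to 0.002: its nose, under its own spring (2 N), rides on the crown between slots. As a slot comes in line, over 0.12 rad, the spring slides it to 0.010 (conical nose, 4.4 mm at the tip, 8 mm after 9 mm). 0.020: home, knob on the bracket. From 0.010 to home takes a few N, 10 N if the slot is off centre; it stays where pushed. It bends when pushed above 30 N
- knob_face (a point): centre of the outer face of the pin's red mushroom knob, 26 mm across, 12 mm thick; it moves with the pin. 113 mm above the table; 96 mm from the spindle axis at pin travel 0, 76 mm when home. Push it along this point's +x axis, level, towards the spindle. Nothing stands below or before the knob above 18 mm
- grease_tin_mid (a point): bystander: round green and silver grease tin, 71 mm in diameter, 36 mm high; its centre
- spanner_17_mid (a point): bystander: steel combination spanner, 204 x 34 x 8 mm, lying flat; its centre
- masking_tape_mid (a point): bystander: roll of masking tape lying flat, 95 mm in diameter, 25 mm high; its centre
Mind the look-alikes: they are no part of the job. What is shaped like the stand but turquoise is not meant.

How it is judged:
On the way, in this order (a step that is already met when the one before it is completed fails the run):
1. the nut has been turned clockwise until the lock pin has dropped into the next slot (value of joint nut between 0.12 and 1 rad and value of joint lock_pin above 0.006 m), for 0.2 s.
2. the lock pin has been pushed home through slot and cross hole (value of joint nut below 1 rad and value of joint lock_pin above 0.0175 m), for 0.2 s.
At the end, for the whole second after the job is handed in: the lock pin's travel is above 17.5 mm (home is 20 mm), the nut stands at the first slot clockwise from its start (0.12 to 1.0 rad turned), and tin, spanner and tape lie within 20 mm of where they were (all of step 2 and value of joint nut above 0.12 rad and distance of each of grease_tin_mid, spanner_17_mid, masking_tape_mid from where it was at the start of the episode below 0.02 m); the robot touches nothing.
It fails at once if the nut is turned back by more than 0.06 rad (value of joint nut below -0.06 rad).
It fails at once if the nut is turned past the next slot (over 1.0 rad) (value of joint nut above 1 rad).
It fails at once if the nut and the pin are forced against each other with more than 25 N (contact force between nut and lock_pin above 25 N).
It fails at once if the robot presses on the lock pin with more than 30 N (contact force between any of the fingers, the arm and lock_pin above 30 N).
It fails at once if tin, spanner or tape pushed more than 20 mm (distance of any of grease_tin_mid, spanner_17_mid, masking_tape_mid from where it was at the start of the episode above 0.02 m).
It also fails if it takes over 61 s, if anything falls off the work surface, if the arm or the gripper's body presses on something with over 40 N, if the wrist force passes 120 N, or if a joint passes its speed limit or range.

### The arm

A 7-joint arm with a two-finger parallel gripper is mounted at the origin on the work surface; the furniture and walls round the work are solid. World frame = base frame: x ahead of the robot, y to its left, z up, the work surface at z = 0. Lengths are in m, angles in rad, forces in N, time in s.
With the tool pointing down it reaches from about 0.425 to 0.925 m from the base axis. Payload 6.8 kg.
Tool frame: the origin (TCP) lies where the fingers leave the gripper's body, on its centre line; the fingertips stand 80 mm ahead of it and the grasp point (between the pads) lies 61 mm ahead of it; z points along the fingers, y is the line along which they close (so a half turn about z gives the same grasp; the last joint's range is limited). The gripper opens to 88 mm and grips with 3 to 60 N. Pads are 20 mm wide; open, the fingers measure 115 mm over their backs; the gripper's body (75 mm by 178 mm) begins 61 mm behind the grasp point.
Start: joints at [1.179, 0.477, 0.022, 1.555, -0.011, 1.109, -0.083], TCP at [0.189, -0.648, 0.303] pointing down, gripper open.
Joint ranges: [-2.96, 2.96], [-0.34, 2.1], [-1.41, 1.46], [0.24, 2.44], [-1.37, 4.51], [0.17, 1.92], [-2.96, 2.96]. Speed limits (rad/s): [2.39, 2.39, 3.14, 3.14, 3.14, 3.14, 3.14].

### API

Orientations are given as a rotation vector (axis times angle).
In Python, from station import arm gives the robot as it stands.
- The arm moves only by the tool apply_moves, never from a script. Its argument "motion" is a list of rows, each a list of 2 entries, a list of its own where there are three numbers: the shift along the tool's x, y, z in m, then the turn, a rotation vector about the tool's x, y, z in rad. In form: [[[tx, ty, tz], [ax, ay, az]], ...]. A call has 1 to 5 rows; each row is the pose to reach, as a shift and turn from the pose commanded when the call began, along the tool's axes at that moment; what a row does not reach only later rows make up. A row lasts 1/10 s, in which the tool goes at most 50 mm and 8.59 degrees, less where a joint would pass 70% of its speed; a pose out of reach is approached as far as the arm can. A call with a gripper value outside its range is refused whole. "jaw" is the gripper command: -1 is fully open, 1 is shut, values between are in proportion, set as the call begins (left out, the last holds). The fingers move at their own pace and stop on an object; "grip_force" is the grip in N (left out, the last holds). Time passes only in rows, so rows that repeat a pose let the fingers close. It gives the time, the measured TCP pose, the force, the opening and the grip force at its end, in the units of the state.
- arm.sense(): the state, without advancing time (a new reading comes with each control period).
- arm.get_image(name): name is "scene" or "side" or "wrist"; returns the picture (420x560x3 uint8, red, green, blue); there is no depth.
- arm.calibration(name): a dict with "camera_matrix" (3x3 intrinsics, pixels), "cam_to_world" (4x4, takes a point from camera to world coordinates). Camera axes: x right, y up, looking along -z (the intrinsics and any distortion apply to the point x, -y, -z); pixel columns grow to the right and rows downward; lengths in m; the calibration is good to about 2 mm. A picture is of the moment at which its call begins: read the wrist's pose just before it. calibration takes no time and is no camera call; for the wrist camera it gives the pose at the moment of the call.
- arm.close_job(): hands the job in; it is judged then, once.
The state is a dict: "clock": time; "joint_positions": joint angles; "qd": joint speeds; "joint_torque": joint torques, N m; "tcp_pos": TCP position; "orientation": TCP orientation; "force": force on the tool from outside, world axes, zero at the start; "wrist_torque": the same for the moment, N m; "width": opening from 0.0 (shut) to 1.0 (fully open); "grasp_force": force on a finger pad.
Only numpy, scipy, OpenCV 4.12 (cv2) and the standard library are available. Lean on these libraries where they do the work, as an engineer would, in place of code of your own. Each camera call takes 0.05 s, during which the arm holds its last target. There are 200 camera calls.

## Working session

There is one attempt and no reset: what is moved stays moved. The work goes in short steps, Python scripts to look and compute and a tool call to move; the robot and the scene stay as the last step left them, time stands still between calls to the robot, and variables do not carry over. Pictures are saved under pics/ and viewed, at most 10 in all, crops included, and the job is handed in when it is done.

Besides the shell and the picture viewer there is one more tool, called by a JSON object that holds its "name" and its "arguments", one argument or row to a line. apply_moves: Moves the arm, as the interface text tells. Its arguments: {"type":"object","properties":{"motion":{"type":"array"},"jaw":{"type":"number"},"grip_force":{"type":"number"}},"required":["motion"]}

```bash
mkdir -p pics; python3 - <<'E'
from station import arm
import cv2,numpy as np
for n in("scene","side","wrist"):
    im=arm.get_image(n); cv2.imwrite(f"pics/{n}0.png",im[:,:,::-1]); c=arm.calibration(n); print(n,np.round(c["camera_matrix"],1).tolist(),np.round(c["cam_to_world"],3).tolist())
s=arm.sense();print({k:np.round(v,3).tolist() for k,v in s.items()})
a=[cv2.imread(f"pics/{n}0.png") for n in("scene","side")]
cv2.imwrite("pics/both.png",cv2.resize(np.vstack(a),(400*1,600)) if 0 else a[0])
E
```

```text
scene [[394.5, 0.0, 276.2], [0.0, 394.5, 212.7], [0.0, 0.0, 1.0]] [[-0.407, 0.533, -0.742, 0.001], [-0.913, -0.224, 0.34, 0.156], [0.015, 0.816, 0.578, 0.595], [0.0, 0.0, 0.0, 1.0]]
side [[403.4, 0.0, 281.3], [0.0, 403.4, 208.3], [0.0, 0.0, 1.0]] [[0.984, 0.087, -0.158, 0.491], [-0.179, 0.576, -0.798, -0.807], [0.021, 0.813, 0.582, 0.586], [0.0, 0.0, 0.0, 1.0]]
wrist [[328.4, 0.0, 270.4], [0.0, 328.4, 205.0], [0.0, 0.0, 1.0]] [[0.28, 0.914, 0.294, 0.27], [-0.96, 0.266, 0.085, -0.626], [-0.001, -0.306, 0.952, 0.384], [0.0, 0.0, 0.0, 1.0]]
{'clock': 0.15, 'joint_positions': [1.179, 0.478, 0.022, 1.556, -0.012, 1.109, -0.083], 'qd': [0.001, -0.002, 0.0, -0.003, -0.002, -0.001, 0.001], 'joint_torque': [0.003, -58.329, 1.537, -27.287, -0.054, 0.015, 0.0], 'tcp_pos': [0.189, -0.648, 0.302], 'orientation': [-3.109, -0.444, 0.0], 'force': [-0.156, -0.945, -0.033], 'wrist_torque': [0.015, 0.062, -0.022], 'grasp_force': 0.0, 'width': 1.002}
```

View pics/scene0.png

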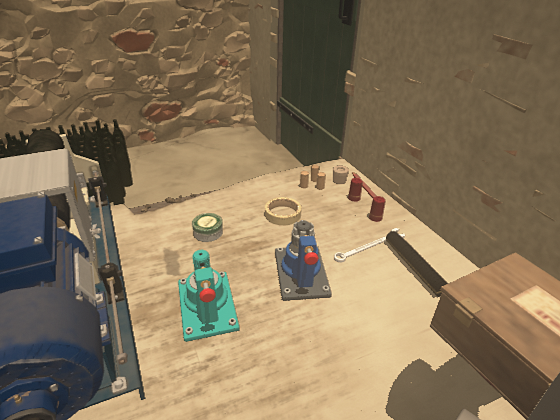

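View pics/side0.png

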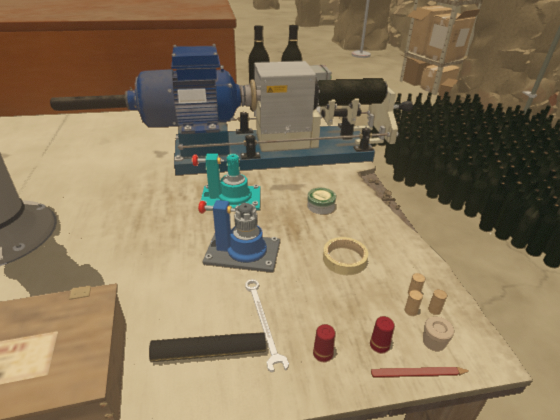

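The target could be either of two stands. The blue one is at scene (303,265) and side (243,240). The turquoise look-alike is at scene (205,295) and side (232,185). I choose the blue one and check it in a close crop.

```bash
python3 - <<'E'
import cv2,numpy as np
a=cv2.imread("pics/scene0.png")[212:307,262:342]; b=cv2.imread("pics/side0.png")[195:275,190:290]
a=cv2.resize(a,None,fx=4.5,fy=4.5,interpolation=3); b=cv2.resize(b,None,fx=4.4,fy=4.4,interpolation=3)
o=np.zeros((430,800,3),'u1'); o[:a.shape[0],:a.shape[1]]=a[:430]; o[:b.shape[0],360:800]=b[:430]
cv2.imwrite("pics/crop1.png",o)
for n,(x0,x1,y0,y1) in {"scene":(285,340,230,280),"side":(190,215,200,216)}.items():
    im=cv2.imread(f"pics/{n}0.png").astype(int)
    m=((im[:,:,2]>110)&(im[:,:,1]<80)&(im[:,:,0]<80)); mm=np.zeros_like(m); mm[y0:y1,x0:x1]=m[y0:y1,x0:x1]
    y,x=np.nonzero(mm); print(n,len(x),x.mean(),y.mean(),x.min(),x.max(),y.min(),y.max())
E
```

```text
scene 125 310.608 258.344 304 317 252 264
side 61 201.7377049180328 206.5737704918033 199 205 201 212
```

View pics/crop1.png

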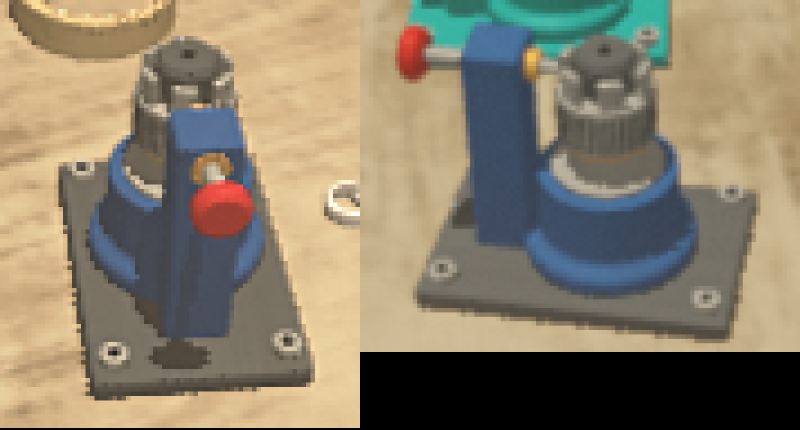

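The crop confirms it: blue housing, red knob, steel castle nut. The spindle top is at scene (304,224) and side (246,206). Next I triangulate.

```bash
cat > h.py <<'E'
import numpy as np, cv2
from station import arm
from scipy.spatial.transform import Rotation as R
def ray(n,u,v,c=None):
    c=c or arm.calibration(n);K=np.array(c["camera_matrix"]);T=np.array(c["cam_to_world"])
    d=T[:3,:3]@np.array([(u-K[0,2])/K[0,0],-(v-K[1,2])/K[1,1],-1]); return T[:3,3],d/np.linalg.norm(d)
def plane(n,u,v,z,c=None):
    o,d=ray(n,u,v,c); return o+d*(z-o[2])/d[2]
def tri(rs):
    A=sum(np.eye(3)-np.outer(d,d) for o,d in rs);b=sum((np.eye(3)-np.outer(d,d))@o for o,d in rs); return np.linalg.solve(A,b)
def proj(n,p,c=None):
    c=c or arm.calibration(n);K=np.array(c["camera_matrix"]);T=np.linalg.inv(c["cam_to_world"])
    q=T[:3,:3]@p+T[:3,3]; return K[0,0]*q[0]/-q[2]+K[0,2], K[1,1]*q[1]/q[2]+K[1,2]
E
python3 - <<'E'
from h import *
np.set_printoptions(precision=4,suppress=True)
S=lambda x,y:(262+x/4.5,212+y/4.5); D=lambda x,y:(190+(x-360)/4.4,195+y/4.4)
print("spindle",plane("scene",*S(189,53),.125),plane("side",*D(604,49),.125),tri([ray("scene",*S(189,53)),ray("side",*D(604,49))]))
print("knob",plane("scene",310.6,258.3,.113),plane("side",201.7,206.6,.113),tri([ray("scene",310.6,258.3),ray("side",201.7,206.6)]))
for n,f,ps in(("scene",S,[(82,168),(113,352),(287,341)]),("side",D,[(440,268),(705,297),(731,191)])):
    for p in ps: print(n,plane(n,*f(*p),.016))
E
```

```text
spindle [ 0.548  -0.1559  0.125 ] [ 0.5476 -0.1566  0.125 ] [ 0.5478 -0.156   0.1248]
knob [ 0.4641 -0.1269  0.113 ] [ 0.4621 -0.1282  0.113 ] [ 0.4629 -0.127   0.113 ]
scene [ 0.6105 -0.135   0.016 ]
scene [ 0.4921 -0.0961  0.016 ]
scene [ 0.4675 -0.1703  0.016 ]
side [ 0.4655 -0.169   0.016 ]
side [ 0.5857 -0.2081  0.016 ]
side [ 0.6103 -0.1344  0.016 ]
```

```bash
cat >> h.py <<'E'
AX=np.array([.548,-.156]);YAW=-.318
def rel(p,yang,zdir=None):
    "shift/turn in tool axes from now to TCP p, tool down, tool y at world angle yang"
    s=arm.sense();Rc=R.from_rotvec(s["orientation"]);y=np.array([np.cos(yang),np.sin(yang),0]);z=np.array([0,0,-1.])
    Rt=R.from_matrix(np.c_[np.cross(y,z),y,z]); return np.round(Rc.inv().apply(np.array(p)-s["tcp_pos"]),4),np.round((Rc.inv()*Rt).as_rotvec(),4)
E
python3 - <<'E'
from h import *
print(rel([.548,-.156,.30],np.radians(-85.2)))
print(plane("scene",515,255,.1),plane("scene",440,300,.1),plane("side",115,290,.1),plane("side",115,290,.2))
E
```

```text
(array([ 0.4824, -0.3715,  0.0024]), array([-1.300e-03,  2.000e-04,  2.001e-01]))
[ 0.33169866 -0.49898357  0.1       ] [ 0.30048298 -0.28457405  0.1       ] [ 0.32060584 -0.32076     0.1       ] [ 0.3557632 -0.4207671  0.2      ]
```

{"name": "apply_moves", "arguments": {
  "motion": [
    [[0.038, -0.029, 0], [0, 0, 0]],
    [[0.076, -0.058, 0], [0, 0, 0]],
    [[0.114, -0.088, 0], [0, 0, 0]],
    [[0.152, -0.117, 0], [0, 0, 0]],
    [[0.19, -0.146, 0], [0, 0, 0]]
  ],
  "jaw": -1,
  "grip_force": 15
}}

```text
clock: 0.65
tcp_pos: [0.3313, -0.4528, 0.3025]
orientation: [-3.11, -0.444, 0.0]
force: [0.0, -0.8, 0.4]
width: 1.003
grasp_force: 0.0
```

{"name": "apply_moves", "arguments": {
  "motion": [
    [[0.038, -0.029, 0], [0, 0, 0]],
    [[0.076, -0.058, 0], [0, 0, 0]],
    [[0.114, -0.088, 0], [0, 0, 0]],
    [[0.152, -0.117, 0], [0, 0, 0]],
    [[0.19, -0.146, 0], [0, 0, 0]]
  ]
}}

```text
clock: 1.15
tcp_pos: [0.4727, -0.2596, 0.3027]
orientation: [3.11, 0.444, -0.0]
force: [0.0, -1.3, 0.2]
width: 1.0
grasp_force: 0.0
```

{"name": "apply_moves", "arguments": {
  "motion": [
    [[0.034, -0.026, 0], [0, 0, 0.07]],
    [[0.068, -0.053, 0], [0, 0, 0.14]],
    [[0.102, -0.079, 0.002], [0, 0, 0.2]],
    [[0.102, -0.079, 0.002], [0, 0, 0.2]],
    [[0.102, -0.079, 0.002], [0, 0, 0.2]]
  ]
}}

```text
clock: 1.65
tcp_pos: [0.548, -0.1559, 0.3002]
orientation: [-3.138, -0.136, 0.001]
force: [-1.0, -1.1, -0.2]
width: 0.998
grasp_force: 0.0
```

```bash
python3 - <<'E'
from h import *
print(rel([.548,-.156,.30],np.radians(-85.2)))
s=arm.sense();print(s["clock"],s["tcp_pos"],s["joint_positions"],s["force"],s["wrist_torque"])
c=arm.calibration("wrist");im=arm.get_image("wrist");cv2.imwrite("pics/w1.png",im[:,:,::-1])
print(proj("wrist",np.array([.548,-.156,.12]),c))
E
```

```text
(array([-0.0001,  0.0001,  0.0002]), array([-0.0002,  0.0008,  0.003 ]))
1.65 [ 0.54804578 -0.15590918  0.30022438] [ 0.34183753  0.31844046 -0.21556932  1.80235516  0.07817483  1.02991911
 -1.38755922] [-1.00865979 -1.06558389 -0.17315655] [-0.0146999   0.03920143 -0.01306712]
(np.float64(268.3909333065842), np.float64(204.59398046240284))
```

View pics/w1.png

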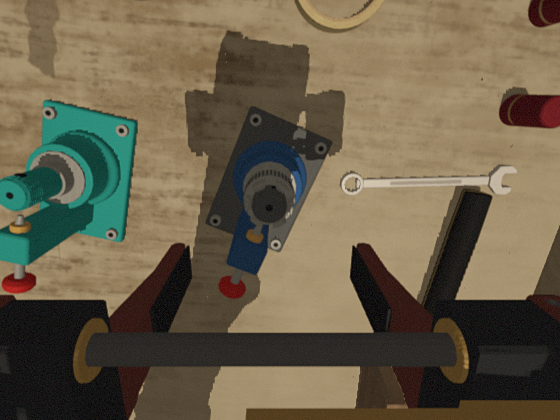

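The wrist view shows the nut at (269,204), within 1 mm of the prediction, and the fingers are clear of bracket and knob. I descend and grip.

{"name": "apply_moves", "arguments": {
  "motion": [
    [[0, 0, 0.04], [0, 0, 0]],
    [[0, 0, 0.08], [0, 0, 0]],
    [[0, 0, 0.115], [0, 0, 0]],
    [[0, 0, 0.145], [0, 0, 0]],
    [[0, 0, 0.145], [0, 0, 0]]
  ]
}}

```text
clock: 2.2
tcp_pos: [0.5443, -0.1585, 0.152]
orientation: [-3.138, -0.128, 0.013]
force: [-0.8, -0.4, 0.6]
width: 1.001
grasp_force: 0.0
```

{"name": "apply_moves", "arguments": {
  "motion": [
    [[0, 0, 0], [0, 0, 0]],
    [[0, 0, 0], [0, 0, 0]],
    [[0, 0, 0], [0, 0, 0]],
    [[0, 0, 0], [0, 0, 0]],
    [[0, 0, 0], [0, 0, 0]]
  ],
  "jaw": 1,
  "grip_force": 15
}}

```text
clock: 2.7
tcp_pos: [0.5482, -0.157, 0.1565]
orientation: [3.139, 0.131, 0.002]
force: [-0.4, 6.8, 2.8]
width: 0.584
grasp_force: 4.2
```

```bash
cat >> h.py <<'E'
def knob(save=None):
    s=arm.sense();out=[]
    for n,(x0,x1,y0,y1) in {"scene":(285,340,230,280),"side":(190,215,198,218)}.items():
        raw=arm.get_image(n)
        if save: cv2.imwrite(f"pics/{save}_{n}.png",raw[:,:,::-1])
        im=raw.astype(int)
        m=((im[:,:,0]>110)&(im[:,:,1]<80)&(im[:,:,2]<80))[y0:y1,x0:x1];y,x=np.nonzero(m)
        out+=[len(x)]+([round(x.mean()+x0,2),round(y.mean()+y0,2)] if len(x) else [])
    print(out,"t",s["clock"],"w",round(s["width"],3),"gf",round(s["grasp_force"],1),"F",np.round(s["force"],1),"M",np.round(s["wrist_torque"],3),"q7",round(s["joint_positions"][6],3),np.round(s["tcp_pos"],4),np.round(s["orientation"],3))
E
python3 -c "
from h import *
knob('g')"
```

```text
[135, np.float64(310.68), np.float64(258.04), 63, np.float64(201.75), np.float64(206.43)] t 2.7 w 0.584 gf 4.2 F [-0.4  6.8  2.8] M [ 1.721  0.14  -0.035] q7 -1.439 [ 0.5482 -0.157   0.1565] [3.139e+00 1.310e-01 2.000e-03]
```

{"name": "apply_moves", "arguments": {
  "motion": [
    [[0, 0, 0], [0, 0, 0]],
    [[0, 0, 0], [0, 0, 0]],
    [[0, 0, 0], [0, 0, 0]]
  ]
}}

```text
clock: 3.1
tcp_pos: [0.5481, -0.1544, 0.1564]
orientation: [-3.136, -0.134, -0.0]
force: [-2.4, 6.5, 5.4]
width: 0.52
grasp_force: 15.0
```

```bash
python3 -c "
from h import *
knob()"
```

```text
[134, np.float64(310.69), np.float64(258.08), 64, np.float64(201.8), np.float64(206.41)] t 3.1 w 0.52 gf 15.0 F [-2.4  6.5  5.4] M [ 1.498  0.43  -0.023] q7 -1.439 [ 0.5481 -0.1544  0.1564] [-3.136 -0.134 -0.   ]
```

Gripped at 45.8 mm. Now I turn clockwise (+ tool z) gently, in small rows.

{"name": "apply_moves", "arguments": {
  "motion": [
    [[0, -0.0015, 0], [0, 0, 0.03]],
    [[0, -0.0015, 0], [0, 0, 0.07]],
    [[0, -0.0015, 0], [0, 0, 0.11]],
    [[0, -0.0015, 0], [0, 0, 0.15]],
    [[0, -0.0015, 0], [0, 0, 0.15]]
  ]
}}

```text
clock: 3.7
tcp_pos: [0.5481, -0.1542, 0.1564]
orientation: [-3.139, 0.105, -0.001]
force: [-1.7, 2.7, 4.8]
width: 0.521
grasp_force: 15.0
```

```bash
python3 -c "
from h import *
knob()
c=arm.calibration('wrist');im=arm.get_image('wrist');cv2.imwrite('pics/w2.png',im[:,:,::-1])"
```

```text
[135, np.float64(310.74), np.float64(258.08), 64, np.float64(201.8), np.float64(206.48)] t 3.7 w 0.521 gf 15.0 F [-1.7  2.7  4.8] M [ 1.003  0.352 -0.072] q7 -1.57 [ 0.5481 -0.1542  0.1564] [-3.139e+00  1.050e-01 -1.000e-03]
```

View pics/w2.png

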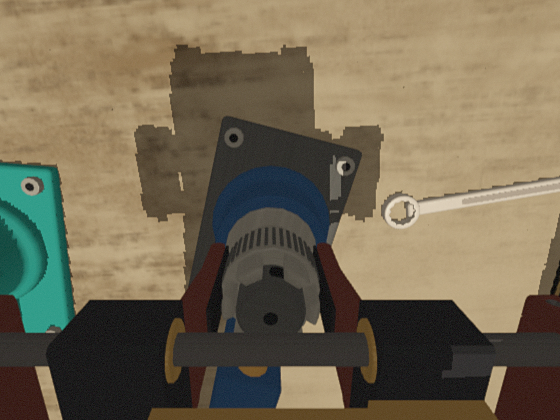

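The wrist view shows the nut between the fingers, with the spindle centre at (270,318) and a dark crown slot at (276,270). I estimate the slot phase from these.

```bash
python3 - <<'E'
from h import *
c=arm.calibration('wrist')
ctr=plane('wrist',270,318,.125,c)
print(ctr)
for p in ((276,270),(277,266),(314,300)):
    for z in(.112,.118):
        q=plane('wrist',*p,z,c)-np.r_[.548,-.1543,z]; a=np.arctan2(q[1],q[0])-YAW-np.pi
        print(p,z,np.hypot(*q[:2]).round(4),"cw needed",(a%(np.pi/3)).round(3))
im=cv2.imread('pics/w2.png')[235:345,205:335];cv2.imwrite('pics/w2c.png',cv2.resize(cv2.convertScaleAbs(im,alpha=1.6),None,fx=5,fy=5,interpolation=3))
E
```

```text
[ 0.54737543 -0.15581192  0.125     ]
(276, 270) 0.112 0.0149 cw needed 1.017
(276, 270) 0.118 0.0181 cw needed 0.027
(277, 266) 0.112 0.0168 cw needed 1.025
(277, 266) 0.118 0.0199 cw needed 0.028
(314, 300) 0.112 0.0212 cw needed 0.74
(314, 300) 0.118 0.0205 cw needed 0.936
```

View pics/w2c.png

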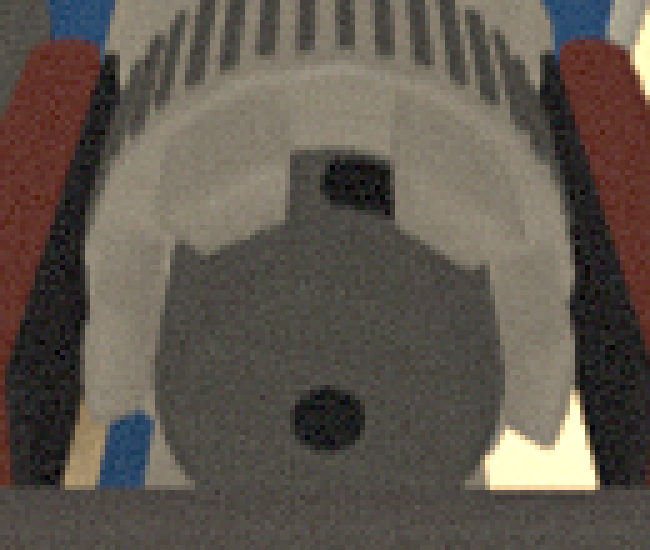

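The slot spans x 288–393 in the crop. The dark cross hole inside it sits to the right, so about 0.17 rad clockwise remains. I step on carefully.

{"name": "apply_moves", "arguments": {
  "motion": [
    [[0, 0, 0], [0, 0, 0.03]],
    [[0, 0, 0], [0, 0, 0.06]],
    [[0, 0, 0], [0, 0, 0.08]],
    [[0, 0, 0], [0, 0, 0.08]]
  ]
}}

```text
clock: 4.25
tcp_pos: [0.5481, -0.1543, 0.1564]
orientation: [-3.132, 0.229, -0.001]
force: [-0.9, 3.4, 5.8]
width: 0.521
grasp_force: 15.0
```

```bash
cat >> h.py <<'E'
def phase(name):
    im=arm.get_image('wrist');cv2.imwrite(f'pics/{name}.png',im[:,:,::-1])
    g=im.astype(int).sum(2)/3; print("slot row", [int(v) for v in g[267:275,256:292].mean(0)], "hole row",[int(v) for v in g[270:274,256:292].mean(0)])
E
python3 -c "
from h import *
knob();phase('w3')
g=cv2.imread('pics/w2.png').mean(2);print([int(v) for v in g[267:275,256:292].mean(0)])"
```

```text
[137, np.float64(310.47), np.float64(256.69), 64, np.float64(203.31), np.float64(206.83)] t 4.25 w 0.521 gf 15.0 F [-0.9  3.4  5.8] M [1.018 0.339 0.063] q7 -1.638 [ 0.5481 -0.1543  0.1564] [-3.132e+00  2.290e-01 -1.000e-03]
slot row [82, 82, 82, 81, 82, 81, 70, 46, 44, 43, 42, 26, 17, 18, 18, 17, 13, 15, 18, 18, 16, 19, 18, 20, 16, 22, 21, 47, 74, 76, 77, 78, 79, 79, 78, 78] hole row [83, 84, 83, 82, 83, 83, 70, 44, 44, 42, 39, 22, 13, 17, 16, 21, 14, 14, 18, 20, 15, 15, 18, 20, 9, 18, 17, 42, 76, 74, 77, 78, 81, 80, 79, 79]
[81, 82, 83, 82, 81, 82, 71, 44, 42, 45, 44, 47, 46, 37, 23, 14, 17, 19, 15, 16, 16, 16, 16, 17, 18, 16, 25, 48, 75, 77, 76, 79, 78, 81, 78, 78]
```

The slot stays fixed between the fingers, so the nut turns with them. The pin has begun to drop by about 3 mm.

{"name": "apply_moves", "arguments": {
  "motion": [
    [[0, 0, 0], [0, 0, 0.02]],
    [[0, 0, 0], [0, 0, 0.04]],
    [[0, 0, 0], [0, 0, 0.05]],
    [[0, 0, 0], [0, 0, 0.05]]
  ]
}}

```text
clock: 4.8
tcp_pos: [0.5481, -0.1543, 0.1564]
orientation: [-3.126, 0.307, -0.001]
force: [-1.5, 3.8, 5.5]
width: 0.52
grasp_force: 15.0
```

```bash
python3 -c "
from h import *
knob();phase('w4')"
```

```text
[132, np.float64(310.04), np.float64(255.37), 64, np.float64(205.22), np.float64(206.95)] t 4.8 w 0.52 gf 15.0 F [-1.5  3.8  5.5] M [0.897 0.341 0.141] q7 -1.68 [ 0.5481 -0.1543  0.1564] [-3.126e+00  3.070e-01 -1.000e-03]
slot row [82, 81, 80, 81, 82, 80, 70, 44, 43, 28, 19, 17, 18, 17, 14, 18, 12, 17, 15, 16, 15, 15, 17, 18, 18, 18, 25, 50, 75, 76, 77, 79, 79, 79, 78, 78] hole row [83, 83, 83, 82, 84, 82, 70, 43, 41, 20, 13, 15, 16, 21, 15, 18, 14, 16, 18, 17, 16, 15, 15, 16, 15, 13, 20, 44, 75, 75, 77, 78, 80, 81, 80, 79]
```

{"name": "apply_moves", "arguments": {
  "motion": [
    [[0, 0, 0], [0, 0, 0.02]],
    [[0, 0, 0], [0, 0, 0.04]],
    [[0, 0, 0], [0, 0, 0.04]],
    [[0, 0, 0], [0, 0, 0.04]]
  ]
}}

```text
clock: 5.35
tcp_pos: [0.5481, -0.1543, 0.1564]
orientation: [-3.119, 0.369, -0.001]
force: [-0.9, 3.2, 5.0]
width: 0.523
grasp_force: 15.0
```

```bash
python3 -c "
from h import *
knob('k5');phase('w5')"
```

```text
[133, np.float64(309.89), np.float64(254.6), 67, np.float64(205.84), np.float64(206.97)] t 5.35 w 0.523 gf 15.0 F [-0.9  3.2  5. ] M [0.979 0.275 0.074] q7 -1.713 [ 0.5481 -0.1543  0.1564] [-3.119e+00  3.690e-01 -1.000e-03]
slot row [81, 82, 82, 81, 81, 82, 72, 39, 23, 19, 16, 20, 15, 15, 17, 15, 17, 13, 17, 17, 13, 18, 19, 18, 21, 22, 28, 52, 73, 77, 77, 77, 79, 79, 78, 79] hole row [83, 83, 83, 82, 84, 83, 71, 34, 16, 14, 14, 19, 17, 14, 20, 16, 16, 16, 19, 15, 12, 16, 16, 17, 13, 16, 20, 47, 73, 76, 76, 77, 80, 82, 80, 79]
```

The pin has dropped about 8 mm, and the cross hole fills the slot evenly (columns 263–282), so it is aligned. I release and rise.

{"name": "apply_moves", "arguments": {
  "motion": [
    [[0, 0, 0], [0, 0, 0]],
    [[0, 0, 0], [0, 0, 0]],
    [[0, 0, 0], [0, 0, 0]],
    [[0, 0, 0], [0, 0, 0]],
    [[0, 0, 0], [0, 0, 0]]
  ],
  "jaw": -1
}}

```text
clock: 6.0
tcp_pos: [0.5477, -0.1556, 0.1556]
orientation: [3.12, -0.371, -0.0]
force: [0.8, 1.3, -0.3]
width: 0.939
grasp_force: 0.0
```

{"name": "apply_moves", "arguments": {
  "motion": [
    [[0, 0, -0.01], [0, 0, 0]],
    [[0, 0, -0.035], [0, 0, 0]],
    [[0, 0, -0.07], [0, 0, 0]],
    [[0, 0, -0.1], [0, 0, 0]],
    [[0, 0, -0.1], [0, 0, 0]]
  ]
}}

```text
clock: 6.5
tcp_pos: [0.55, -0.1559, 0.2608]
orientation: [3.119, -0.37, 0.013]
force: [0.1, -0.2, -0.1]
width: 1.0
grasp_force: 0.0
```

```bash
python3 - <<'E'
from h import *
knob('k6')
xs=np.array([np.cos(YAW),np.sin(YAW)])
AX=np.array([.548,-.1552])
for x in(-.13,): print(rel([*(AX+x*xs),.256],YAW-np.pi/2))
E
```

```text
[131, np.float64(309.87), np.float64(254.66), 67, np.float64(205.93), np.float64(206.85)] t 6.5 w 1.0 gf 0.0 F [ 0.1 -0.2 -0.1] M [0.022 0.007 0.012] q7 -1.69 [ 0.55   -0.1559  0.2608] [ 3.119 -0.37   0.013]
(array([-0.1296, -0.0109,  0.0005]), array([-0.0001, -0.002 ,  0.0817]))
```

{"name": "apply_moves", "arguments": {
  "motion": [
    [[-0.045, -0.004, 0], [0, 0, 0.04]],
    [[-0.09, -0.008, 0], [0, 0, 0.08]],
    [[-0.13, -0.011, 0], [0, 0, 0.08]],
    [[-0.13, -0.011, 0], [0, 0, 0.08]],
    [[-0.13, -0.011, 0], [0, 0, 0.08]]
  ],
  "jaw": 1,
  "grip_force": 30
}}

```text
clock: 7.1
tcp_pos: [0.4232, -0.1142, 0.2552]
orientation: [3.102, -0.494, -0.001]
force: [1.0, 0.4, 1.1]
width: 0.588
grasp_force: 0.0
```

{"name": "apply_moves", "arguments": {
  "motion": [
    [[0, 0, 0], [0, 0, 0]],
    [[0, 0, 0], [0, 0, 0]],
    [[0, 0, 0], [0, 0, 0]],
    [[0, 0, 0], [0, 0, 0]],
    [[0, 0, 0], [0, 0, 0]]
  ]
}}

```text
clock: 7.6
tcp_pos: [0.4242, -0.1143, 0.2555]
orientation: [-3.102, 0.495, 0.0]
force: [-1.3, -0.0, -1.6]
width: 0.131
grasp_force: 0.0
```

```bash
python3 - <<'E'
from h import *
knob()
xs=np.array([np.cos(YAW),np.sin(YAW)])
print(rel([*(np.array([.548,-.1552])-.13*xs),.170],YAW-np.pi/2))
for n in("scene","side"):
    im=arm.get_image(n)[:,:,::-1]; cv2.imwrite(f"pics/p_{n}.png",im)
a=cv2.imread("pics/p_scene.png")[150:310,220:380];b=cv2.imread("pics/p_side.png")[110:270,130:290]
cv2.imwrite("pics/p.png",cv2.resize(np.hstack([a,b]),None,fx=2.5,fy=2.5,interpolation=3))
E
```

```text
[123, np.float64(309.79), np.float64(255.02), 66, np.float64(205.88), np.float64(206.91)] t 7.6 w 0.131 gf 0.0 F [-1.3 -0.  -1.6] M [0.094 0.014 0.041] q7 -1.795 [ 0.4242 -0.1143  0.2555] [-3.102  0.495  0.   ]
(array([0.0005, 0.0001, 0.0856]), array([-0.    ,  0.    ,  0.0018]))
```

View pics/p.png

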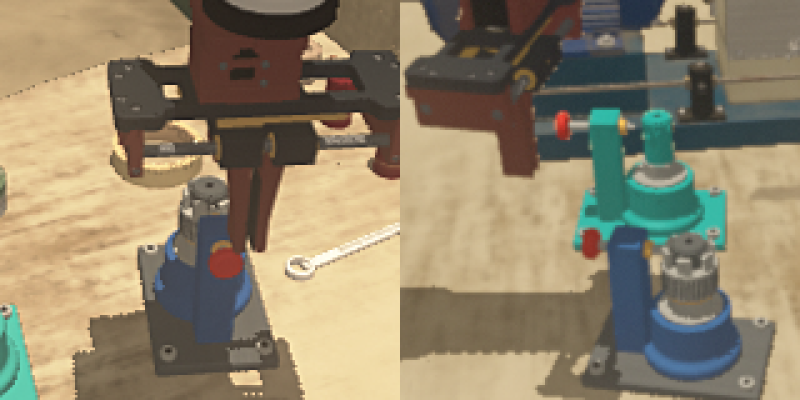

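The closed fingers are clear of everything, in front of the knob on the -x side. I descend to knob height.

{"name": "apply_moves", "arguments": {
  "motion": [
    [[0, 0, 0.03], [0, 0, 0]],
    [[0, 0, 0.06], [0, 0, 0]],
    [[0, 0, 0.085], [0, 0, 0]],
    [[0, 0, 0.085], [0, 0, 0]],
    [[0, 0, 0.085], [0, 0, 0]]
  ]
}}

```text
clock: 8.3
tcp_pos: [0.424, -0.1143, 0.1709]
orientation: [-3.102, 0.495, 0.001]
force: [0.5, -0.3, 0.8]
width: 0.004
grasp_force: 0.0
```

{"name": "apply_moves", "arguments": {
  "motion": [
    [[0.008, 0, 0], [0, 0, 0]],
    [[0.016, 0, 0], [0, 0, 0]],
    [[0.024, 0, 0], [0, 0, 0]],
    [[0.028, 0, 0], [0, 0, 0]],
    [[0.028, 0, 0], [0, 0, 0]]
  ]
}}

```text
clock: 8.8
tcp_pos: [0.4515, -0.1232, 0.1709]
orientation: [-3.102, 0.495, -0.002]
force: [-0.6, -0.2, -0.4]
width: 0.007
grasp_force: 0.0
```

```bash
python3 - <<'E'
from h import *
knob()
for n in("scene","side"):
    im=arm.get_image(n)[:,:,::-1]; cv2.imwrite(f"pics/q_{n}.png",im)
a=cv2.imread("pics/q_scene.png")[190:310,240:360];b=cv2.imread("pics/q_side.png")[150:270,160:280]
cv2.imwrite("pics/q.png",cv2.resize(np.hstack([a,b]),None,fx=3.3,fy=3.3,interpolation=3))
E
```

```text
[20, np.float64(304.85), np.float64(255.5), 69, np.float64(205.84), np.float64(206.99)] t 8.8 w 0.007 gf 0.0 F [-0.6 -0.2 -0.4] M [ 0.047  0.017 -0.039] q7 -1.819 [ 0.4515 -0.1232  0.1709] [-3.102e+00  4.950e-01 -2.000e-03]
```

View pics/q.png

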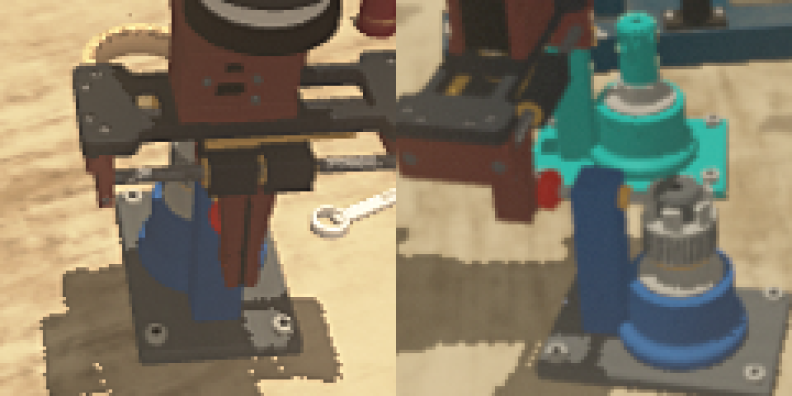

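The fingers are squarely in front of the knob (side knob at (206,207)), with about a 4 mm gap. I push in small steps.

{"name": "apply_moves", "arguments": {
  "motion": [
    [[0.0015, 0, 0], [0, 0, 0]],
    [[0.003, 0, 0], [0, 0, 0]],
    [[0.0045, 0, 0], [0, 0, 0]],
    [[0.006, 0, 0], [0, 0, 0]],
    [[0.006, 0, 0], [0, 0, 0]]
  ]
}}

```text
clock: 9.5
tcp_pos: [0.4565, -0.1249, 0.1707]
orientation: [-3.102, 0.495, -0.0]
force: [0.5, 0.1, 0.7]
width: 0.006
grasp_force: 0.0
```

{"name": "apply_moves", "arguments": {
  "motion": [
    [[0.001, 0, 0], [0, 0, 0]],
    [[0.002, 0, 0], [0, 0, 0]],
    [[0.003, 0, 0], [0, 0, 0]],
    [[0.003, 0, 0], [0, 0, 0]]
  ]
}}

```text
clock: 9.9
tcp_pos: [0.4592, -0.1258, 0.1706]
orientation: [3.102, -0.495, 0.0]
force: [-0.5, -0.0, -0.5]
width: 0.007
grasp_force: 0.1
```

```bash
python3 -c "
from h import *
knob()"
```

```text
[20, np.float64(304.3), np.float64(253.2), 74, np.float64(207.74), np.float64(207.18)] t 9.9 w 0.007 gf 0.1 F [-0.5 -0.  -0.5] M [0.064 0.051 0.014] q7 -1.816 [ 0.4592 -0.1258  0.1706] [ 3.102 -0.495  0.   ]
```

{"name": "apply_moves", "arguments": {
  "motion": [
    [[0.001, 0, 0], [0, 0, 0]],
    [[0.002, 0, 0], [0, 0, 0]],
    [[0.003, 0, 0], [0, 0, 0]],
    [[0.004, 0, 0], [0, 0, 0]],
    [[0.004, 0, 0], [0, 0, 0]]
  ]
}}

```text
clock: 10.5
tcp_pos: [0.463, -0.1271, 0.1706]
orientation: [3.102, -0.495, 0.0]
force: [-0.8, -0.9, 0.1]
width: 0.002
grasp_force: 0.3
```

{"name": "apply_moves", "arguments": {
  "motion": [
    [[0.001, 0, 0], [0, 0, 0]],
    [[0.002, 0, 0], [0, 0, 0]],
    [[0.002, 0, 0], [0, 0, 0]]
  ]
}}

```text
clock: 10.8
tcp_pos: [0.4646, -0.1276, 0.1706]
orientation: [3.102, -0.495, -0.001]
force: [-1.8, 1.0, 0.9]
width: 0.008
grasp_force: 1.0
```

```bash
python3 -c "
from h import *
knob()"
```

```text
[17, np.float64(303.82), np.float64(251.94), 65, np.float64(209.97), np.float64(207.49)] t 10.8 w 0.008 gf 1.0 F [-1.8  1.   0.9] M [ 0.155  0.346 -0.012] q7 -1.814 [ 0.4646 -0.1276  0.1706] [ 3.102e+00 -4.950e-01 -1.000e-03]
```

{"name": "apply_moves", "arguments": {
  "motion": [
    [[0.0005, 0, 0], [0, 0, 0]],
    [[0.001, 0, 0], [0, 0, 0]],
    [[0.001, 0, 0], [0, 0, 0]]
  ]
}}

```text
clock: 11.2
tcp_pos: [0.4648, -0.1277, 0.1705]
orientation: [-3.102, 0.494, 0.004]
force: [-6.9, 1.8, 4.1]
width: 0.007
grasp_force: 2.9
```

{"name": "apply_moves", "arguments": {
  "motion": [
    [[0.0005, 0, 0], [0, 0, 0]],
    [[0.001, 0, 0], [0, 0, 0]],
    [[0.001, 0, 0], [0, 0, 0]]
  ]
}}

```text
clock: 11.5
tcp_pos: [0.4649, -0.1277, 0.1703]
orientation: [-3.102, 0.494, 0.007]
force: [-8.4, 3.5, 6.9]
width: 0.004
grasp_force: 4.3
```

```bash
python3 - <<'E'
from h import *
knob('r')
xs=np.array([np.cos(YAW),np.sin(YAW)])
for t in(.0015,.010,.0135,.0175,.02): print(t,[np.round(proj(n,np.r_[np.array([.548,-.1552])+(-.090+t)*xs,.113]),2) for n in("scene","side")])
b=cv2.imread("pics/r_side.png")[180:240,170:270]
cv2.imwrite("pics/r.png",cv2.resize(b,None,fx=7,fy=7,interpolation=3))
E
```

```text
[18, np.float64(303.89), np.float64(252.17), 65, np.float64(209.97), np.float64(207.49)] t 11.5 w 0.004 gf 4.3 F [-8.4  3.5  6.9] M [0.714 1.59  0.034] q7 -1.813 [ 0.4649 -0.1277  0.1703] [-3.102  0.494  0.007]
0.0015 [array([310.98, 258.28]), array([202.63, 206.33])]
0.01 [array([310.18, 255.17]), array([206.73, 206.74])]
0.0135 [array([309.86, 253.91]), array([208.42, 206.91])]
0.0175 [array([309.49, 252.49]), array([210.35, 207.1 ])]
0.02 [array([309.26, 251.6 ]), array([211.56, 207.22])]
```

View pics/r.png

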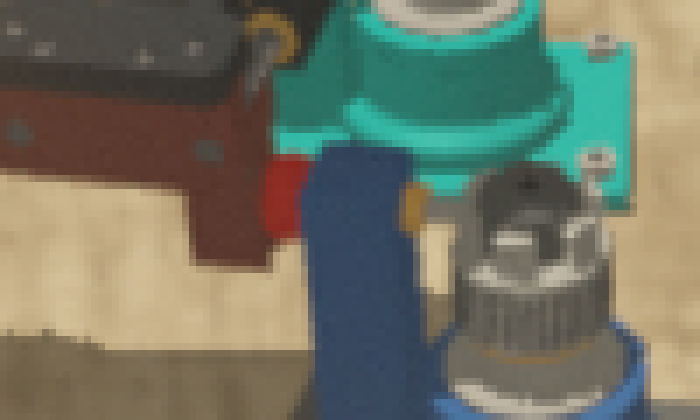

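The knob now sits on the bracket with no gap, and the finger travel gives about 19.9 mm. The pin is home, so I back off.

{"name": "apply_moves", "arguments": {
  "motion": [
    [[-0.005, 0, 0], [0, 0, 0]],
    [[-0.015, 0, 0], [0, 0, 0]],
    [[-0.03, 0, 0], [0, 0, 0]],
    [[-0.04, 0, 0], [0, 0, 0]],
    [[-0.04, 0, 0], [0, 0, 0]]
  ]
}}

```text
clock: 12.1
tcp_pos: [0.4274, -0.1156, 0.1707]
orientation: [3.102, -0.494, -0.001]
force: [0.1, 0.1, 0.1]
width: 0.006
grasp_force: 0.0
```

{"name": "apply_moves", "arguments": {
  "motion": [
    [[0, 0, -0.03], [0, 0, 0]],
    [[0, 0, -0.06], [0, 0, 0]],
    [[0, 0, -0.09], [0, 0, 0]],
    [[0, 0, -0.09], [0, 0, 0]],
    [[0, 0, -0.09], [0, 0, 0]]
  ]
}}

```text
clock: 12.6
tcp_pos: [0.4293, -0.116, 0.2612]
orientation: [3.102, -0.495, 0.004]
force: [-1.0, 0.5, -1.0]
width: 0.009
grasp_force: 0.0
```

```bash
python3 -c "
from h import *
knob('z')"
```

```text
[128, np.float64(309.02), np.float64(251.34), 56, np.float64(210.38), np.float64(207.38)] t 12.6 w 0.009 gf 0.0 F [-1.   0.5 -1. ] M [ 0.13  -0.035 -0.06 ] q7 -1.793 [ 0.4293 -0.116   0.2612] [ 3.102 -0.495  0.004]
```

```bash
python3 -c "
from station import arm
print(arm.close_job())"
```

```text
the job is handed in; nothing more can be done
None
```

I turned the nut about 0.32 rad clockwise until the lock pin dropped into the next slot. I then pushed the pin home to about 20 mm with roughly 9 N, released it, and handed the job in at about 12.7 s; no verdict was returned.

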